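Clear the bearing fixture and hold its bayonet lid half turned

TASK

Use the scraper block to wipe the three loose brass chips off the top of the steel bearing fixture into the tray on its end, and put the scraper back down on the cart top. Then fit the bayonet lid into the fixture's round mouth, all the way down, and turn it clockwise halfway to its lock, until its grip bar points at the raised rib, without letting it go on to the locking click. Finish while still gripping the lid there, and keep your fingers off the chips and leave everything else on the cart where it stands.

Things in the scene. Friction and masses are not known exactly. Their poses are not given: they have to be found in the camera images.
- fixture: Fixed steel block, 120 (x) by 190 (y) mm, flat top 45 mm above the cart top. Origin on the cart top; the block spans x -60 to 60, y -90 to 100 mm; the mouth is centred at x 0, y 50. The chips start on its top between y -65 and 18, x -40 to 40. Place and yaw vary.
- tray (a point): Centre of the open chip tray's floor (3 mm above the cart top). The tray is fixed to the block's -y end: 120 (x) by 80 (y) mm, fixture y -90 to -170, walls 25 mm high and 3 thick; chips pushed over the block's -y edge drop into it.
- rib (a point): Middle of the top of a raised rib (5 wide, 8 long, 4 mm high) on the block's top, fixture x 0, y 90 to 98. From the mouth's centre it marks the half-turned direction, the fixture's +y: there the lid's bar lies along the fixture's y axis.
- mouth: Round bayonet mouth in the block's top; origin at its centre, level with the top face, z up. Hole 51 mm across in a 6 mm flange; two notches, 19 mm wide, reach 34.5 mm from the centre along this body's +x and -x (fixture x turned +135 deg about z). Hollow below, 27 mm deep under the flange.
- lock (a point): Point on the block's top face, 45 mm from the mouth's centre on the lock line (mouth y axis). Lugs through the notches, the lid turns almost freely clockwise from above: halfway is 45 deg, a sprung plunger resists from about 57 deg, click and stop at about 90 deg. Counter-clockwise it stops after about 9 deg.
- lid: Loose bayonet lid, 160 g, upright on the cart top, place and yaw vary; may swap sides with the scraper. Origin: centre of underside. Plug 44 mm across, 0 to 14.5 high; disc 70 across, 14.5 to 20.5, rests on the block's top when fully in (then 2.5 mm play upward once turned). Same after a half turn.
- lid_bar (a point): Centre of the top of the lid's grip bar, 56.5 mm above the lid's underside. The bar runs along the lid's x: 60 long, 16 thick (y), from 20.5 to 56.5 mm high. In line with it two lugs at the foot of the plug (12 wide, 0 to 6 mm high) reach 31 mm from the axis along the lid's +x and -x.
- scraper: Loose wooden scraper block, 120 g nominal. Origin at the centre of its underside, z up. Straight-edged foot 90 (x) by 24 (y) by 22 mm high; on it a grip rib 60 (x) by 18 (y) mm, from 22 to 56 mm high. Starts upright on the cart top.
- chip0: Loose brass chip, 14 x 10 x 8 mm, 10 g, origin at the centre of its underside, lying on the fixture's top.
- chip1: Loose brass chip, 14 x 10 x 8 mm, 10 g, origin at the centre of its underside, lying on the fixture's top.
- chip2: Loose brass chip, 14 x 10 x 8 mm, 10 g, origin at the centre of its underside, lying on the fixture's top.
- yoyo: Sky-blue yo-yo lying on its side, 56 mm diameter, 40 mm high; leave alone. Origin at its underside.
- seater: Steel response pad seater standing upright, 28 mm diameter, 62 mm high; leave alone. Origin at its underside.
- bearing0: White ceramic bearing, 22 mm diameter, 7 mm high; leave alone. Origin at its underside.
- bearing1: White ceramic bearing, 22 mm diameter, 7 mm high; leave alone. Origin at its underside.
- jar: Cork-lidded glass jar, 60 mm diameter, 85 mm high; leave alone. Origin at its underside.
There are look-alikes about, which are no part of the job. What is shaped like the lid but purple or red is not meant.

How it is judged:
By the outcome, as a careful person would: the job done as asked, in the order asked, and still so for the second after the job is handed in, while the arm keeps its last pose, push and grip.
It also fails if it takes over 72 s, if anything falls off the work surface, if the arm or the gripper's body presses on something with over 40 N, if the wrist force passes 120 N, or if a joint passes its speed limit or range.

ROBOT

A 7-joint arm with a two-finger parallel gripper is mounted at the origin on the work surface. World frame = base frame: x ahead of the robot, y to its left, z up, the work surface at z = 0. Lengths are in m, angles in rad, forces in N, time in s.
With the tool pointing down it reaches from about 0.35 to 0.775 m from the base axis. Payload 3.1 kg.
Tool frame: the origin (TCP) lies between the finger pads; the fingertips stand bot.nose_length ahead of it and the grasp point (between the pads) lies 6 mm ahead of it (bot.nose_length is the distance from the TCP to the fingertips, in m); z points along the fingers, y is the line along which they close (so a half turn about z gives the same grasp; the last joint's range is limited). The gripper opens to 85 mm and grips with 20 to 120 N. Pads are 22 mm wide; open, the fingers measure 114 mm over their backs; the gripper's body (76 mm by 85 mm) begins 54 mm behind the grasp point. The pads swing forward as they close: fully open they stand 13 mm farther back than shut.
Start: joints at [1.144, 0.311, 0.014, 1.512, -0.004, 1.319, -0.027], TCP at [0.206, -0.51, 0.256] pointing down, gripper open.
Joint ranges: [-2.7, 2.7], [-0.3, 1.91], [-1.27, 1.3], [0.12, 2.57], [-1.44, 4.58], [0.2, 2.03], [-3.05, 3.05]. Speed limits (rad/s): [2.79, 2.79, 3.14, 3.14, 3.14, 3.14, 3.14].

INTERFACE

Orientations are given as a unit quaternion [w, x, y, z].
In Python, from cell import bot gives the robot as it stands. Calls block until the motion is done:
- bot.movep(position, orientation): joint-space move of the TCP to a pose.
- bot.servo_line(position, attitude=None, max_speed=0.15, contact_N=None): straight line of the TCP; attitude=None keeps the orientation; max_speed is the mean speed in m/s. With contact_N (N) it stops when the force on the tool has changed by that much, and returns True; else False.
- bot.set_joints(angles): joint-space move.
- bot.open_gripper() and bot.clamp(grip_force=None): open the fingers fully, or close them until they stop; grip_force is the grip in N (None keeps the last).
- bot.pause(seconds).
- bot.inverse_kinematics(position, orientation): joint angles nearest the present ones, or None.
- bot.read_state(): the state.
- bot.get_image(name): name is "scene" or "top"; returns a dict with "color" (420x560x3 uint8, red, green, blue), "fx", "fy", "cx", "cy" (pixels), "pose" (4x4, takes a point from camera to world coordinates). Camera axes: x right, y up, looking along -z (the intrinsics and any distortion apply to the point x, -y, -z); pixel columns grow to the right and rows downward; lengths in m; the calibration is good to about 2 mm. A picture is of the moment at which its call begins. There is no depth.
A pose or a line that the arm cannot do raises bot.MotionError and nothing moves.
- bot.job_done(): hands the job in; it is judged then, once.
Trained networks look in a picture, given as the dict that the camera call returned (one of the last four; its "shot" number tells which), for a name from the list of things; names that differ only in an ending like _2 or _b are one class to them, and where a whole thing is asked for, a point or a joint stands for the part that bears it (a point fixed in the world has none). Each returns a list of dicts, best first, with "conf" (0 to 1); they miss things now and then, are a little off and sometimes report something else, mostly with a low value. They report only what shows in the picture. A call takes as long as a camera call. They do not tell look-alikes from the thing itself.
- bot.outline_of(query, picture): "mask" (420x560 bool, what is visible of it) and "extent" ([left, top, right, bottom] in pixels, round what is visible of it).
- bot.place_of(query, picture): "at" ([column, row] in pixels: a listed point, or the origin of a listed thing).
The state is a dict: "clock": time; "joints": joint angles; "qvel": joint speeds; "joint_torque": joint torques, N m; "eef_pos": TCP position; "eef_rot": TCP orientation; "force": force on the tool from outside, world axes, zero at the start; "moment": the same for the moment, N m; "opening": opening from 0.0 (shut) to 1.0 (fully open); "grip_force": force on a finger pad.
Only numpy, scipy, OpenCV 4.12 (cv2) and the standard library are available. Lean on these libraries where they do the work, as an engineer would, in place of code of your own. Each camera call takes 0.05 s, during which the arm holds its last target. There are 200 camera calls.

## Working session

There is one attempt and no reset: what is moved stays moved. The work goes in short steps, each a Python script; the robot and the scene stay as the last script left them, time stands still between calls to the robot, and variables do not carry over. Pictures are saved under pics/ and viewed, at most 10 in all, crops included, and the job is handed in when it is done.

```bash
mkdir -p pics; ls; python3 - <<'E'
from cell import bot
import cv2,numpy as np
s=bot.read_state(); print(s['clock'],s['eef_pos'],s['eef_rot'],s['opening'],bot.nose_length)
for n in ['scene','top']:
    p=bot.get_image(n); cv2.imwrite(f'pics/{n}0.png',p['color'][:,:,::-1])
    print(n,p['fx'],p['fy'],p['cx'],p['cy'],np.round(p['pose'],3).tolist(),[k for k in p])
    for q in ['fixture','tray','rib','mouth','lock','lid','lid_bar','scraper','chip0','yoyo','seater','bearing0','jar']:
        print(q,[(np.round(r['at']).tolist(),round(r['conf'],2)) for r in bot.place_of(q,p)])
E
```

```text
pics
0.0 [ 0.20619819 -0.50916117  0.25521005] [-1.15167631e-03  9.81544484e-01  1.91230294e-01 -2.72046654e-04] 0.9960950940805327 0.025
scene 383.33059407446865 383.33059407446865 275.0145805055581 207.45572881216611 [[0.606, -0.422, 0.674, 1.142], [0.796, 0.315, -0.517, -0.433], [0.006, 0.85, 0.527, 0.554], [0.0, 0.0, 0.0, 1.0]] ['color', 'fx', 'fy', 'cx', 'cy', 'pose', 'shot']
fixture [([268.0, 260.0], 0.93), ([284.0, 241.0], 0.54), ([380.0, 226.0], 0.24)]
tray [([213.0, 279.0], 0.6), ([151.0, 241.0], 0.44)]
rib [([304.0, 231.0], 0.58)]
mouth [([285.0, 239.0], 0.53)]
lock [([268.0, 236.0], 0.83)]
lid [([373.0, 185.0], 0.79), ([320.0, 181.0], 0.71), ([304.0, 208.0], 0.68), ([338.0, 197.0], 0.56)]
lid_bar [([340.0, 180.0], 0.76), ([377.0, 170.0], 0.7), ([304.0, 190.0], 0.7), ([252.0, 248.0], 0.63), ([317.0, 164.0], 0.59)]
scraper [([91.0, 296.0], 0.87), ([283.0, 188.0], 0.5)]
chip0 [([252.0, 248.0], 0.61), ([248.0, 254.0], 0.47)]
yoyo [([280.0, 186.0], 0.68), ([218.0, 276.0], 0.32), ([270.0, 258.0], 0.3)]
seater [([150.0, 240.0], 0.71), ([215.0, 277.0], 0.16)]
bearing0 [([220.0, 21
[... 391 characters left out ...]
0.89)]
mouth [([294.0, 196.0], 0.53)]
lock [([190.0, 235.0], 0.7), ([305.0, 207.0], 0.59), ([205.0, 176.0], 0.45), ([197.0, 238.0], 0.23)]
lid [([143.0, 235.0], 0.96), ([238.0, 242.0], 0.74), ([184.0, 279.0], 0.72), ([194.0, 236.0], 0.6), ([275.0, 193.0], 0.48)]
lid_bar [([137.0, 234.0], 0.94), ([189.0, 234.0], 0.81), ([237.0, 239.0], 0.58)]
scraper [([440.0, 240.0], 0.94), ([381.0, 278.0], 0.44)]
chip0 [([332.0, 190.0], 0.53), ([328.0, 210.0], 0.44), ([328.0, 198.0], 0.36)]
yoyo [([229.0, 294.0], 0.66), ([330.0, 189.0], 0.35)]
seater [([332.0, 191.0], 0.72), ([384.0, 281.0], 0.46), ([304.0, 205.0], 0.18)]
bearing0 [([203.0, 176.0], 0.54), ([310.0, 275.0], 0.39)]
jar [([402.0, 148.0], 0.81)]
```

View pics/top0.png

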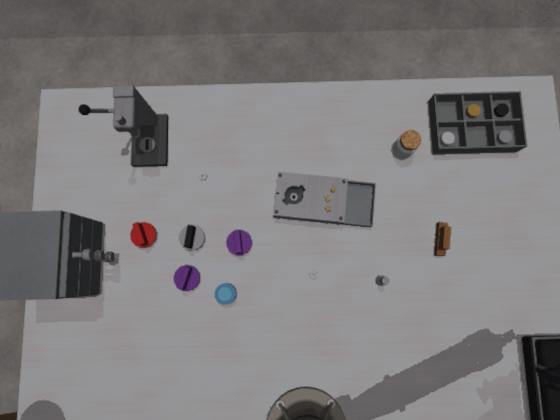

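View pics/scene0.png

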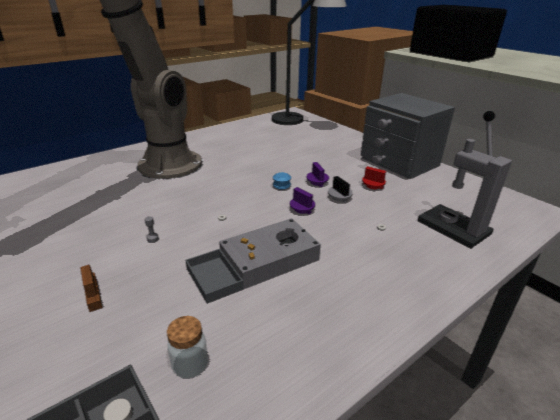

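Top view shows the grey lid with its black bar at (191,237). The look-alikes are purple (239,242), purple (187,278) and red (143,235), with the drill press at (148,140) also round. The scraper is brown at (443,240), the fixture spans (275-345, 173-222), and the three brass chips are at (333,189), (327,198) and (328,208). I choose the grey lid, and will check it in a crop.

```bash
cat > h.py <<'E'
import numpy as np,cv2
from cell import bot
from scipy.optimize import minimize
from scipy.spatial.transform import Rotation as R
def proj(p,X):
    P=np.asarray(p['pose']);c=(np.atleast_2d(X)-P[:3,3])@P[:3,:3]
    return np.c_[p['cx']+p['fx']*c[:,0]/-c[:,2],p['cy']-p['fy']*c[:,1]/-c[:,2]]
def unproj(p,uv,z):
    P=np.asarray(p['pose']);d=P[:3,:3]@np.array([(uv[0]-p['cx'])/p['fx'],-(uv[1]-p['cy'])/p['fy'],-1])
    return P[:3,3]+d*(z-P[2,3])/d[2]
def box(x0,x1,y0,y1,z0,z1): return np.array([[x,y,z] for x in(x0,x1) for y in(y0,y1) for z in(z0,z1)])/1e3
def cyl(r,z0,z1):
    t=np.linspace(0,2*np.pi,40);return np.r_[[[r*np.cos(a),r*np.sin(a),z] for a in t for z in(z0,z1)]]/1e3
PARTS={'scraper':[box(-45,45,-12,12,0,22),box(-30,30,-9,9,22,56)],
 'lid':[cyl(22,0,14.5),cyl(35,14.5,20.5),box(-30,30,-8,8,20.5,56.5),box(-31,31,-6,6,0,6)],
 'fixture':[box(-60,60,-90,100,0,45),box(-60,60,-170,-90,0,25)],
 'block':[box(-60,60,-90,100,0,45)]}
def place(X,q,z=0):
    c,s=np.cos(q[2]),np.sin(q[2]);return np.c_[q[0]+c*X[:,0]-s*X[:,1],q[1]+s*X[:,0]+c*X[:,1],X[:,2]+z]
S=4
def sil(p,name,q,z=0):
    m=np.zeros((420*S,560*S),np.uint8)
    for X in PARTS[name]:
        h=cv2.convexHull(((proj(p,place(X,q,z))+.5)*S*16).astype(np.int32));cv2.fillConvexPoly(m,h,255,shift=4)
    return cv2.resize(m,(560,420),interpolation=cv2.INTER_AREA)/255.
def fit(name,views,q0,z=0,yaws=None):
    """views: list of (picture, mask). silhouette fit of x,y,yaw; 1-IoU cost"""
    def cost(q):
        t=0
        for p,m in views:
            s=sil(p,name,q,z);t+=np.abs(s-m).sum()/m.sum()
        return t/len(views)
    best=None
    for y in ([q0[2]] if yaws is None else yaws):
        r=minimize(cost,[q0[0],q0[1],y],method='Nelder-Mead',options=dict(initial_simplex=np.array([q0[0],q0[1],y])+np.array([[0,0,0],[.01,0,0],[0,.01,0],[0,0,.15]]),xatol=1e-4,fatol=1e-4))
        if best is None or r.fun<best.fun:best=r
    return best.x,best.fun
def mask(p,q,near):
    for r in bot.outline_of(q,p):
        m=r['mask'];e=r['extent']
        if e[0]-5<=near[0]<=e[2]+5 and e[1]-5<=near[1]<=e[3]+5: return m.astype(float),e,r['conf']
    return None
def down(a):
    """tool pointing down, tool y (closing line) at world angle a"""
    # tool z=-Z, tool y=(cos a, sin a), x=y×z
    y=np.array([np.cos(a),np.sin(a),0]);zz=np.array([0,0,-1.]);x=np.cross(y,zz)
    q=R.from_matrix(np.c_[x,y,zz]).as_quat();return [q[3],q[0],q[1],q[2]]
E
python3 - <<'E'
from h import *
T=bot.get_image('top');Sc=bot.get_image('scene')
cr=lambda im,r0,r1,c0,c1:cv2.resize(im[r0:r1,c0:c1,::-1],(400,300),interpolation=cv2.INTER_CUBIC)
a=T['color'];b=Sc['color']
cv2.imwrite('pics/crop0.png',np.vstack([np.hstack([cr(a,165,240,280,380),cr(b,210,300,190,310)]),np.hstack([cr(a,205,280,150,250),cr(b,155,230,290,390)])]))
nr={'fixture':((310,200),(268,250)),'scraper':((443,240),(91,287)),'lid':((191,237),(340,190))}
for n in nr:
    V=[]
    for p,k in zip((T,Sc),nr[n]):
        r=mask(p,n,k)
        if r: V.append((p,r[0]));print(n,r[1],r[2],r[0].sum())
        else:print(n,'missing')
    q0=unproj(T,nr[n][0],.03);q0[2]=0
    for vs in [V]+[[v] for v in V]:
        print(n,np.round(fit(n,vs,q0,yaws=np.arange(8)*np.pi/4),4))
for z,uvs in ((.045,[(277,194),(294,196),(305,207)]),(.003,[(355,206)]),(.045,[(333,189),(327,198),(328,208)])):
    for uv in uvs: print(uv,np.round(unproj(T,uv,z),4))
for uv in [(304,231),(285,239),(268,236)]:print('sc',np.round(unproj(Sc,uv,.045),4))
print('sctray',unproj(Sc,(213,279),.003))
E
```

```text
fixture [273.5, 169.0, 375.3, 228.7] 0.97 4575.0
fixture [187.4, 220.0, 318.9, 305.1] 0.85 6217.0Traceback (most recent call last):
  File "<stdin>", line 15, in <module>
    return _wrapfunc(a, 'round', decimals=decimals, out=out)
    return _wrapit(obj, method, *args, **kwds)
    conv = _array_converter(obj)
ValueError: setting an array element with a sequence. The requested array has an inhomogeneous shape after 1 dimensions. The detected shape was (2,) + inhomogeneous part.
```

View pics/crop0.png

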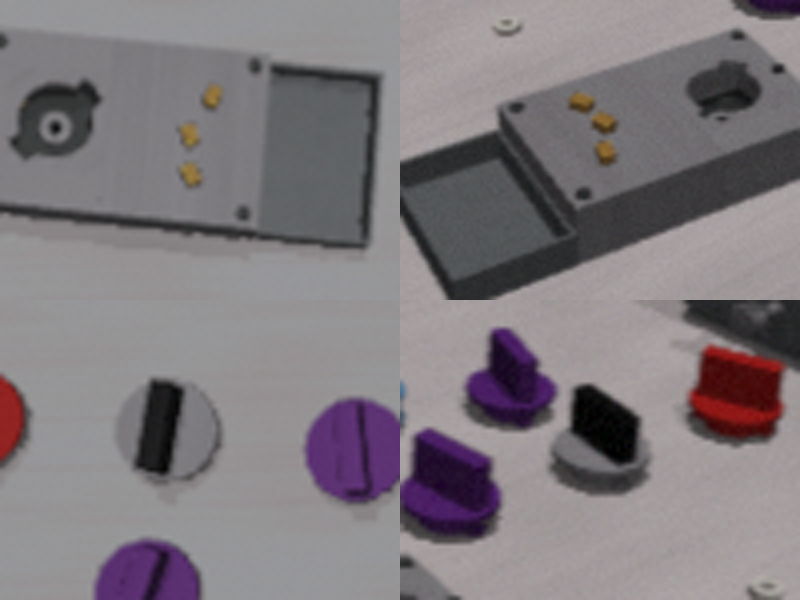

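The crop confirms the grey lid with black bar at top (191,237) and scene (340,190). The mouth is at about top (294,196), with its notches running from upper right to lower left. The three chips lie on the -y half and the tray is on the right.

```bash
python3 - <<'E'
from h import *
np.set_printoptions(precision=4,suppress=True)
T=bot.get_image('top');Sc=bot.get_image('scene')
nr={'fixture':((310,200),(268,250)),'scraper':((443,240),(91,287)),'lid':((191,237),(340,190))}
y0={'fixture':np.arange(-2,3)*.2,'scraper':np.arange(4)*np.pi/4,'lid':np.arange(4)*np.pi/4}
for n in nr:
    V=[]
    for p,k in zip((T,Sc),nr[n]):
        r=mask(p,n,k)
        if r: V.append((p,r[0]));print(n,r[1],r[2],r[0].sum())
        else:print(n,'missing')
    q0=unproj(T,nr[n][0],.03);q0[2]=0
    for vs in [V]+[[v] for v in V]:
        x,f=fit(n,vs,q0,yaws=y0[n]);print(n,x,f)
for z,uvs in ((.045,[(277,194),(294,196),(305,207)]),(.003,[(355,206)]),(.045,[(333,189),(327,198),(328,208)])):
    for uv in uvs: print(uv,unproj(T,uv,z))
for uv in [(304,231),(285,239),(268,236)]:print('sc',unproj(Sc,uv,.045))
print('sctray',unproj(Sc,(213,279),.003))
for n,k in (('yoyo',(227,293)),('seater',(382,284)),('bearing0',(203,176)),('bearing1',(313,275)),('jar',(405,150))):print(n,unproj(T,k,0))
E
```

```text
fixture [272.3, 171.2, 375.6, 225.9] 0.78 4610.0
fixture [188.9, 219.2, 320.0, 304.0] 0.57 6276.0
fixture [ 0.599  -0.0343 -0.1319] 0.03038711481185908
fixture [ 0.5997 -0.0337 -0.1345] 0.029285866190293903
fixture [ 0.5983 -0.0345 -0.1296] 0.027950861670353294
scraper [436.3, 224.4, 449.5, 254.4] 0.97 403.0
scraper [81.8, 267.2, 103.5, 308.1] 0.92 551.0
scraper [ 0.4789 -0.3802  3.0061] 0.22579159029601042
scraper [ 0.4798 -0.3794  2.94  ] 0.2334841628959276
scraper [ 0.4757 -0.3802  3.009 ] 0.18923881712394577
lid [178.2, 225.8, 204.0, 250.0] 0.92 459.0
lid [327.9, 174.9, 352.7, 201.7] 0.8 441.0
lid [0.4995 0.2948 2.9705] 0.1315091613987643
lid [0.4995 0.2949 2.4363] 0.18280148660771497
lid [ 0.4998  0.2943 -0.1541] 0.08141923436041083
(277, 194) [0.6063 0.0585 0.045 ]
(294, 196) [0.5996 0.013  0.045 ]
(305, 207) [ 0.569  -0.0155  0.045 ]
(355, 206) [ 0.5753 -0.156   0.003 ]
(333, 189) [ 0.6161 -0.0922  0.045 ]
(327, 198) [ 0.5919 -0.0751  0.045 ]
(328, 208) [ 0.5647 -0.0766  0.045 ]
sc [0.6118 0.0586 0.045 ]
sc [0.6097 0.0044 0.045 ]
sc [ 0.5779 -0.0191  0.045 ]
sctray [ 0.5852 -0.1679  0.003 ]
yoyo [0.3469 0.2001 0.    ]
seater [ 0.3609 -0.2182  0.    ]
bearing0 [0.6726 0.2669 0.    ]
bearing1 [ 0.3893 -0.0333  0.    ]
jar [ 0.7331 -0.3062  0.    ]
```

```bash
python3 - <<'E'
from h import *
np.set_printoptions(precision=4,suppress=True)
PARTS['bar']=[PARTS['lid'][2]]
T=bot.get_image('top');Sc=bot.get_image('scene')
def cmask(p,f,e,pad=4):
    im=p['color'].astype(int);m=f(im,cv2.cvtColor(p['color'],cv2.COLOR_RGB2HSV).astype(int))
    w=np.zeros(m.shape,bool);w[int(e[1])-pad:int(e[3])+pad,int(e[0])-pad:int(e[2])+pad]=1
    return (m&w).astype(float)
brown=lambda im,h:(im[...,0]-im[...,2]>18)
black=lambda im,h:im.max(2)<60
cm={'scraper':[(T,cmask(T,brown,[436,224,450,255])),(Sc,cmask(Sc,brown,[82,267,104,309]))],
'bar':[(T,cmask(T,black,[180,224,203,250])),(Sc,cmask(Sc,black,[328,174,353,201]))]}
q0={'scraper':[.4789,-.3802,-.135],'bar':[.4995,.2948,-.16]}
rows=[]
for n in cm:
    for vs in [cm[n]]+[[v] for v in cm[n]]:
        x,f=fit(n,vs,q0[n],yaws=[q0[n][2]-.25,q0[n][2]+.1]);print(n,x,round(f,3))
        if len(vs)==2:
            for p,m in vs:
                ys,xs=np.where(m>0);r0,c0=ys.min()-8,xs.min()-8
                im=p['color'][r0:r0+50,c0:c0+50,::-1].copy();s=sil(p,n,x)[r0:r0+50,c0:c0+50]
                im=cv2.resize(im,(400,300),interpolation=cv2.INTER_CUBIC)
                ct,_=cv2.findContours((cv2.resize(s,(400,300))>.5).astype(np.uint8),0,1);cv2.drawContours(im,ct,-1,(0,255,0),1);rows.append(im)
cv2.imwrite('pics/fit.png',np.vstack([np.hstack(rows[:2]),np.hstack(rows[2:])]))
# mouth: dark hole in the top face
F=np.array([.599,-.0343,-.132]);mo=place(np.array([[0,.05,0]]),F)[0];print('mouth',mo)
from scipy.optimize import minimize
for p in (T,Sc):
    g=cv2.GaussianBlur(p['color'],(0,0),.5).mean(2);print(g[tuple(proj(p,[mo[0],mo[1],.045])[0][::-1].astype(int))])
    t=np.linspace(0,2*np.pi,72)
    def c(v):
        rin,ro=.022,.030
        def smp(r):
            X=np.c_[v[0]+r*np.cos(t),v[1]+r*np.sin(t),np.full(72,.045)];uv=proj(p,X).astype(np.float32)
            return cv2.remap(g.astype(np.float32),uv[None,:,0],uv[None,:,1],cv2.INTER_LINEAR)[0]
        nt=np.abs(np.cos(t-(F[2]+3*np.pi/4)))<.85
        return (smp(rin)-smp(ro))[nt].mean()
    r=minimize(c,mo[:2],method='Nelder-Mead',options=dict(initial_simplex=mo[:2]+np.array([[0,0],[.006,0],[0,.006]])));print('mouth fit',r.x,r.fun)
# chips
h=T['color'].astype(int);m=((h[...,0]-h[...,2])>35).astype(np.uint8);n,l,st,ce=cv2.connectedComponentsWithStats(m[170:230,290:350])
fi=lambda P:(R.from_euler('z',-F[2]).as_matrix()@(P-np.array([F[0],F[1],0])))
for k in range(1,n):
    if st[k,4]>4: print('chip fixture',fi(unproj(T,ce[k]+[290,170],.05)),st[k,4])
E
```

```text
scraper [ 0.4787 -0.3816 -0.1457] 0.141
scraper [ 0.4791 -0.3821 -0.1844] 0.201
scraper [ 0.4779 -0.3815 -0.1413] 0.071
bar [ 0.4974  0.2943 -0.2328] 0.271
bar [ 0.4978  0.2946 -0.161 ] 0.239
bar [ 0.499   0.2924 -0.306 ] 0.287
mouth [0.6056 0.0153 0.    ]
110.66666666666667
mouth fit [0.6032 0.0143] -69.04303741455078
52.0
mouth fit [0.6041 0.0138] -57.64728927612305
chip fixture [ 0.0241 -0.0536  0.05  ] 18
chip fixture [-0.0031 -0.041   0.05  ] 18
chip fixture [-0.0295 -0.0442  0.05  ] 18
```

View pics/fit.png

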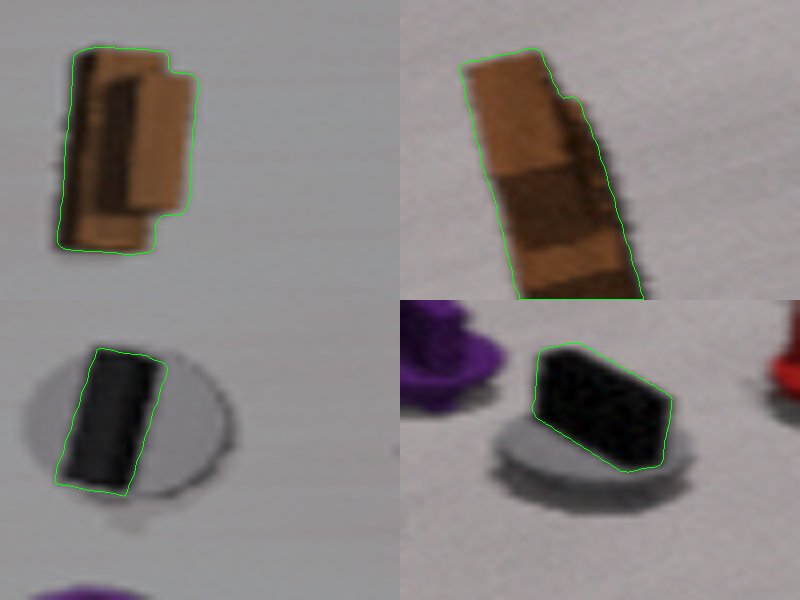

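The outlines fit closely. The scraper is at (0.479,-0.382, yaw -0.145), the lid bar at about (0.499,0.2945, yaw about -0.16), the fixture at (0.599,-0.034, yaw -0.132) and the mouth at about (0.6045,0.0145). The chips fall in fixture y -54 to -41, which is within the stated range. Next is the scraper.

```bash
cat >> h.py <<'E'
F=np.array([.599,-.0343,-.132])
M=np.array([.6043,.0145])
def fx(x,y,z): return np.r_[place(np.array([[x,y,0]]),F)[0][:2],z]
def st(t=''):
    s=bot.read_state();print(t,round(s['clock'],2),np.round(s['eef_pos'],4),'F',np.round(s['force'],1),'M',np.round(s['moment'],2),'op',round(s['opening'],3),'g',round(s['grip_force'],1),'j7',round(s['joints'][6],2));return s
E
python3 - <<'E'
from h import *
def ang(a,pos):
    out=[]
    for k in(-1,0,1):
        j=bot.inverse_kinematics(pos,down(a+k*np.pi));out.append((round(a+k*np.pi,2),None if j is None else np.round(j,2).tolist()))
    return out
y=-.1457+np.pi/2
for n,a,p in(('scr',y,[.4787,-.3816,.15]),('sw',F[2]+np.pi/2,fx(0,-.01,.15)),('lid',-.16+np.pi/2,[.499,.2945,.15]),('ins',-.917+np.pi/2,[*M,.15]),('fin',F[2],[*M,.15])):
    print(n,ang(a,p)[:2])
E
```

```text
scr [(-1.72, [0.67, 0.51, -0.04, 1.49, 0.02, 1.15, -1.09]), (1.43, [0.99, 0.57, -0.52, 1.47, 0.29, 1.18, 1.85])]
sw [(np.float64(-1.7), [0.28, 0.51, -0.34, 1.52, 0.18, 1.15, -1.8]), (np.float64(1.44), [0.49, 0.58, -0.67, 1.51, 0.38, 1.19, 1.2])]
lid [(-1.73, [0.04, 0.62, -0.91, 1.56, 0.51, 1.22, -2.69]), (1.41, [0.05, 0.63, -0.94, 1.56, 0.53, 1.23, 0.43])]
ins [(-2.49, [0.15, 0.52, -0.29, 1.5, 0.16, 1.15, -2.66]), (0.65, [0.46, 0.63, -0.8, 1.49, 0.46, 1.22, 0.25])]
fin [(np.float64(-3.27), [0.6, 0.75, -1.08, 1.48, 0.67, 1.31, 2.47]), (np.float64(-0.13), [0.41, 0.6, -0.72, 1.49, 0.41, 1.2, -0.49])]
```

```bash
python3 - <<'E'
from h import *
a=-.1457-np.pi/2; P=np.array([.4787,-.3816])
bot.movep([*P,.16],down(a)); 
bot.servo_line([*P,.053],max_speed=.1,contact_N=8); st('at scraper')
bot.clamp(40); s=st('gripped')
bot.servo_line([*P,.16],max_speed=.12); st('lifted')
b=F[2]-np.pi/2
bot.movep(fx(-.002,-.010,.16),down(b))
st('above')
p=bot.get_image('scene');cv2.imwrite('pics/s1.png',cv2.resize(p['color'][150:330,150:390,::-1],(800,600)))
E
```

```text
at scraper 4.52 [ 0.4793 -0.3821  0.0539] F [-0.6  0.1  0.7] M [0.01 0.01 0.03] op 1.002 g 0.0 j7 -1.09
gripped 5.14 [ 0.4787 -0.3815  0.0529] F [-0.   0.2  0. ] M [ 0.04 -0.01  0.01] op 0.201 g 45.7 j7 -1.09
lifted 6.18 [ 0.4781 -0.3811  0.1589] F [-0.2 -1.3 -0.6] M [ 0.   -0.   -0.03] op 0.201 g 45.6 j7 -1.09
above 7.53 [ 0.5955 -0.0469  0.1598] F [ 0.  -1.2 -1.3] M [-0.04  0.05 -0.02] op 0.203 g 45.6 j7 -1.71
```

View pics/s1.png

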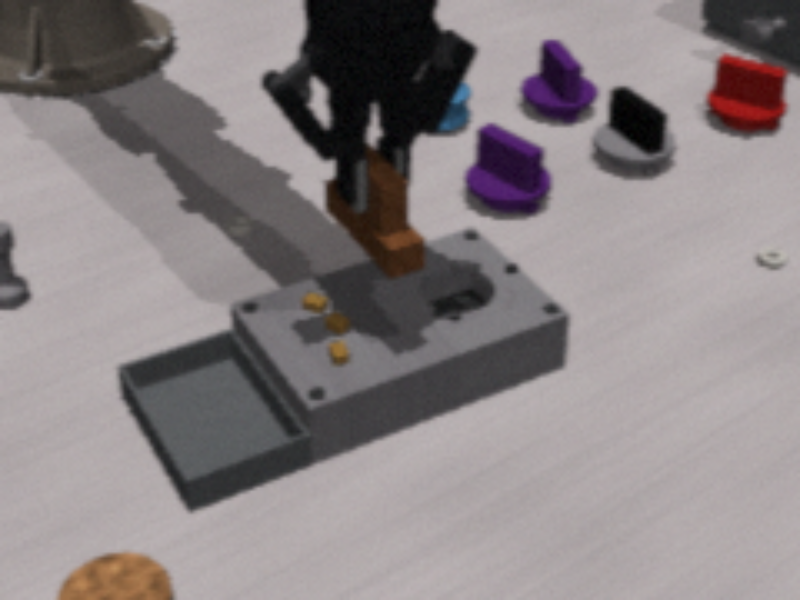

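The scraper is held upright above the fixture, with the chips untouched at crop (315,300), (338,323) and (340,352). Now I lower it and sweep.

```bash
python3 - <<'E'
from h import *
bot.servo_line(fx(-.002,-.010,.106),max_speed=.1)
c=bot.servo_line(fx(-.002,-.010,.094),max_speed=.015,contact_N=3); s=st(c)
z=s['eef_pos'][2]+.0012
bot.servo_line(fx(-.002,-.010,z),max_speed=.02); st('hover')
bot.servo_line(fx(-.002,-.088,z),max_speed=.05); st('swept')
bot.pause(.2)
bot.servo_line(fx(-.002,-.088,.16),max_speed=.12)
a=-.1457-np.pi/2; P=[.4787,-.3816]
bot.movep([*P,.16],down(a)); st('above home')
p=bot.get_image('scene');cv2.imwrite('pics/s2.png',cv2.resize(p['color'][190:340,60:260,::-1],(800,600)))
np.set_printoptions(precision=3,suppress=True)
T=bot.get_image('top')
h=T['color'].astype(int);m=((h[...,0]-h[...,2])>25).astype(np.uint8);n,l,sts,ce=cv2.connectedComponentsWithStats(m[165:235,265:380])
for k in range(1,n):print(ce[k]+[265,165],sts[k,4])
E
```

```text
True 8.84 [ 0.5959 -0.0439  0.0979] F [0.4 0.2 4.3] M [-0.07 -0.03 -0.03] op 0.199 g 46.2 j7 -1.72
hover 9.12 [ 0.5951 -0.044   0.0984] F [-1.  -0.6 -0.9] M [0.01 0.07 0.01] op 0.204 g 45.6 j7 -1.72
swept 10.83 [ 0.5855 -0.1207  0.0991] F [ 0.  -0.2 -1.5] M [ 0.01 -0.02 -0.01] op 0.203 g 45.5 j7 -1.58
above home 12.78 [ 0.4804 -0.3788  0.1596] F [-0.7  1.  -1.9] M [ 0.09 -0.08 -0.02] op 0.202 g 45.5 j7 -1.09
[352.65 194.45] 20
[351.3  203.95] 20
[350.762 213.381] 21
```

View pics/s2.png

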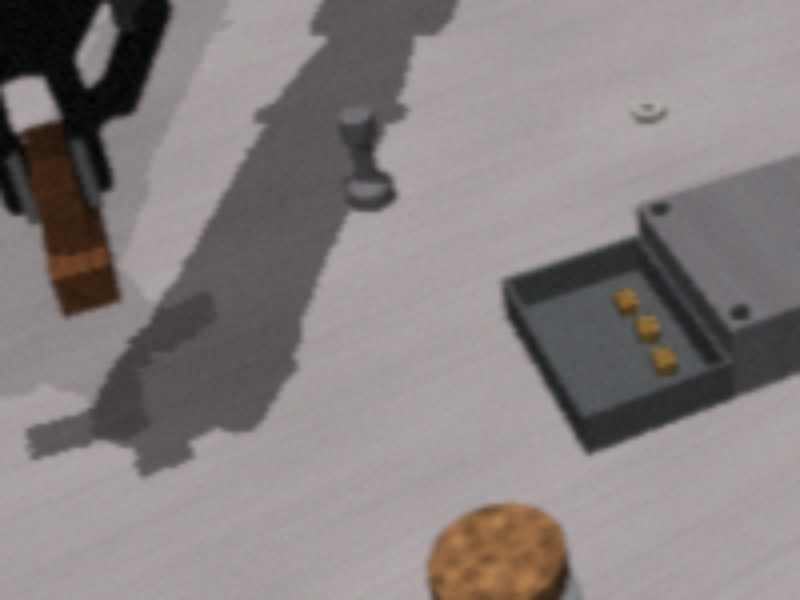

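All three chips lie in the tray, at crop (626,300), (648,327) and (664,358). The scraper is still upright in the gripper. I'll set it down and go to the lid.

```bash
python3 - <<'E'
from h import *
a=-.1457-np.pi/2; P=[.4787,-.3816]
bot.servo_line([*P,.062],max_speed=.12)
c=bot.servo_line([*P,.051],max_speed=.02,contact_N=3); st(c)
bot.open_gripper(); bot.pause(.2)
bot.servo_line([*P,.16],max_speed=.12)
L=[.4993,.2943]; a=-.16+np.pi/2
bot.movep([.45,0,.25],down(1.0))
bot.movep([*L,.16],down(a)); bot.pause(.2); st('above lid')
bot.servo_line([*L,.050],max_speed=.1,contact_N=8); st('at lid')
bot.clamp(60); st('gripped')
bot.servo_line([*L,.13],max_speed=.1); bot.pause(.3); s=st('lifted')
T=bot.get_image('top');Sc=bot.get_image('scene')
cr=lambda im,r0,c0:cv2.resize(im[r0:r0+75,c0:c0+100,::-1],(400,300),interpolation=cv2.INTER_CUBIC)
# expected lid silhouette in hand
z=s['eef_pos'][2]-.050; rows=[]
for p,im in((T,T['color'].copy()),(Sc,Sc['color'].copy())):
    q=[s['eef_pos'][0],s['eef_pos'][1],-.16]
    c=proj(p,[q[0],q[1],z+.03])[0].astype(int);r0,c0=c[1]-37,c[0]-50
    im=cr(im,r0,c0);m=cv2.resize(sil(p,'lid',q,z)[r0:r0+75,c0:c0+100],(400,300))
    ct,_=cv2.findContours((m>.5).astype(np.uint8),0,1);cv2.drawContours(im,ct,-1,(0,255,0),1);rows.append(im)
r=lambda p,n,c:cv2.resize(p['color'][c[1]-37:c[1]+38,c[0]-50:c[0]+50,::-1],(400,300),interpolation=cv2.INTER_CUBIC)
rows+=[r(T,0,(443,240)),r(Sc,0,(91,287))]
cv2.imwrite('pics/lid1.png',np.vstack([np.hstack(rows[:2]),np.hstack(rows[2:])]))
E
```

```text
True 14.33 [ 0.4789 -0.3818  0.0529] F [-0.1  0.2  4.8] M [-0.06 -0.02 -0.07] op 0.203 g 46.1 j7 -1.1
above lid 19.34 [0.5004 0.2925 0.1605] F [0.3 0.2 0.9] M [-0.01  0.01 -0.06] op 1.003 g 0.0 j7 0.49
at lid 20.59 [0.4998 0.2948 0.0508] F [-0.2 -0.4 -0. ] M [-0.02  0.04  0.01] op 0.995 g 0.0 j7 0.41
gripped 21.23 [0.4994 0.2944 0.0502] F [-0.8  0.6  1.6] M [-0.06  0.02 -0.03] op 0.177 g 59.1 j7 0.41
lifted 22.48 [0.499  0.2942 0.1295] F [-0.4  0.3 -1.5] M [ 0.05  0.   -0.01] op 0.178 g 58.6 j7 0.47
```

View pics/lid1.png

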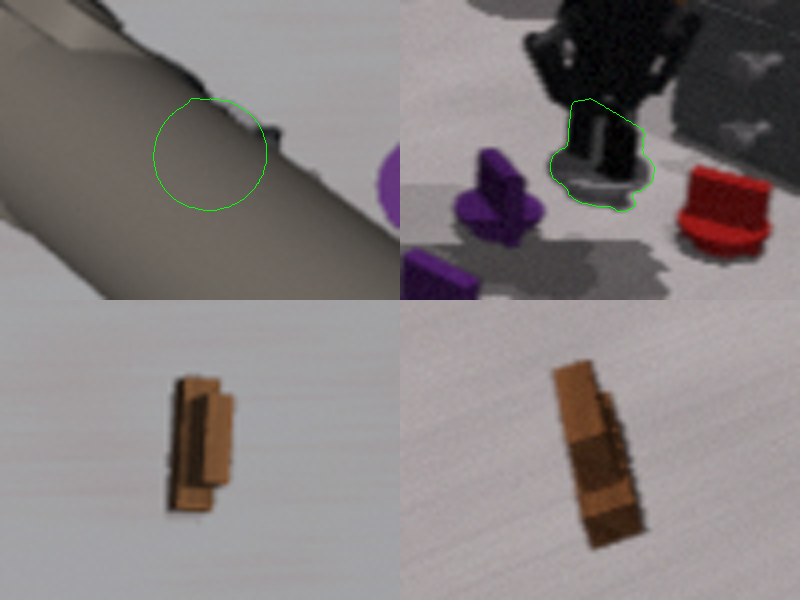

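The lid is held as modelled (scene crop, 600,170), and the scraper stands upright back on the cart. Now the insertion.

```bash
python3 - <<'E'
from h import *
bot.servo_line([.4993,.2943,.16],max_speed=.1)
a=F[2]+3*np.pi/4-np.pi/2
bot.movep([*M,.16],down(a)); bot.pause(.2); st('above')
bot.servo_line([*M,.102],max_speed=.1); bot.pause(.2); st('near')
c=bot.servo_line([*M,.0785],max_speed=.02,contact_N=5); bot.pause(.2); s=st(c)
Sc=bot.get_image('scene'); c=proj(Sc,[*M,.06])[0].astype(int)
cv2.imwrite('pics/ins.png',cv2.resize(Sc['color'][c[1]-45:c[1]+45,c[0]-60:c[0]+60,::-1],(640,480),interpolation=cv2.INTER_CUBIC))
E
```

```text
above 24.38 [0.6039 0.0172 0.1602] F [-0.2  0.5 -1.5] M [-0.03 -0.04 -0.01] op 0.177 g 58.6 j7 0.32
near 25.32 [0.6049 0.0146 0.1029] F [-0.5  0.2 -1.4] M [-0.02  0.04 -0.04] op 0.178 g 58.6 j7 0.29
True 26.49 [0.6042 0.0145 0.0807] F [0.4 0.7 6.1] M [-0.05 -0.09  0.04] op 0.18 g 59.5 j7 0.28
```

View pics/ins.png

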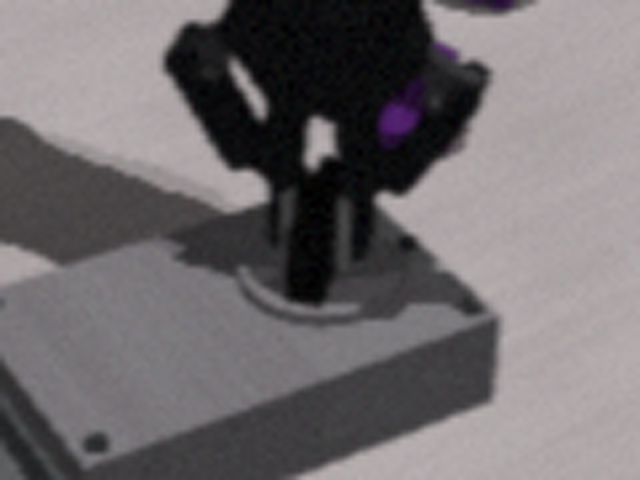

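The lid is fully down: TCP z is 0.0807 against 0.0805 expected, with the disc flush on the top at (310,310). Now I turn it 45° clockwise in small steps, watching the moment.

```bash
python3 - <<'E'
from h import *
a=F[2]+np.pi/4
for d in range(5,46,5):
    bot.servo_line([*M,.0803],attitude=down(a-np.radians(d)))
    s=bot.read_state()
    if abs(s['moment'][2])>1 or np.linalg.norm(s['force'])>25: st('STOP %d'%d);break
    if d%15==0: st(d)
bot.pause(.4); s=st('end')
q=s['eef_rot'];y=R.from_quat([q[1],q[2],q[3],q[0]]).as_matrix()[:,1];print('tool y',np.arctan2(y[1],y[0]),'want',F[2])
Sc=bot.get_image('scene'); c=proj(Sc,[*M,.06])[0].astype(int)
cv2.imwrite('pics/turn.png',cv2.resize(Sc['color'][c[1]-60:c[1]+60,c[0]-80:c[0]+80,::-1],(800,600),interpolation=cv2.INTER_CUBIC))
E
```

```text
15 27.29 [0.6046 0.0145 0.0807] F [0.2 0.3 5.4] M [-0.03  0.03 -0.07] op 0.178 g 59.6 j7 0.05
30 28.04 [0.6046 0.0146 0.0807] F [-0.4 -0.1  6.1] M [-0.03  0.12 -0.08] op 0.18 g 59.6 j7 -0.18
45 28.79 [0.6045 0.0147 0.0807] F [-0.1  0.   5.2] M [-0.02  0.13 -0.07] op 0.18 g 59.7 j7 -0.41
end 29.19 [0.6045 0.0147 0.0807] F [-0.1  0.2  5.7] M [-0.    0.12 -0.08] op 0.18 g 59.7 j7 -0.41
tool y -0.12790313599314312 want -0.132
```

View pics/turn.png

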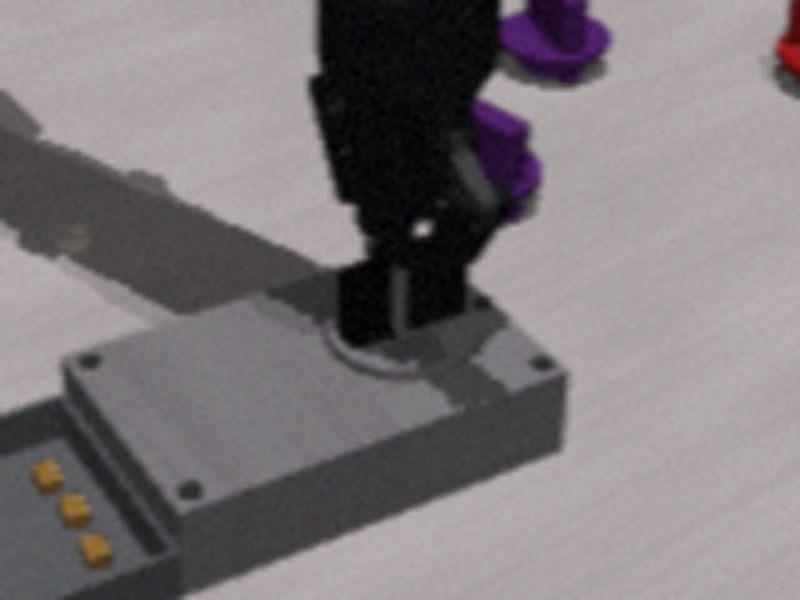

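The bar (340-465, 300) lies parallel to the block's long edge and points at the rib. The disc is flush, the chips are in the tray, and the turning moment is far below the plunger's resistance. I'm handing in with the grip held.

```bash
python3 -c "
from h import *
st();print(bot.job_done())"
```

```text
29.24 [0.6046 0.0147 0.0807] F [-1.1 -0.2  5. ] M [-0.01  0.14 -0.06] op 0.179 g 59.7 j7 -0.41
the job is handed in; nothing more can be done
None
```

I handed the job in at 29 s. The three chips are in the tray and the scraper is back upright on the cart. The lid is fully down, turned 45° clockwise so its bar points at the rib without reaching the click, and still gripped; the hand-in call returned no verdict.

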